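Fit the grating disc on the food processor's drive

TASK

Fit the steel grating disc on the food processor: take it by its orange grip, put it over the spindle, turn it until its three holes meet the three drive pins, and slide it down fully home, flat on the black drive plate. Feel your way: never press or knock the disc hard against the machine. Let go of it, and leave the other things on the worktop where they are.

Things in the scene. Friction and masses are not known exactly. Their poses are not given: they have to be found in the camera images.
- disc: Loose steel grating disc, 0.24 to 0.4 kg, 140 mm across, 6 mm thick, orange bar grip on top; starts flat on the worktop, grip up. Origin: centre of its flat underside, z up. Three through holes 11 mm wide lie at 32 mm radius, at 0, 120 and 240 degrees from its x axis, so it fits the drive in any of three positions, 120 degrees apart.
- disc_grip (a point): Point inside the disc's grip, on its axis, 40 mm above the underside; axes as the disc's. The grip is a block 50 mm long along the disc's x and 26 mm wide along its y (pinch it across this width), its top 52 mm above the underside. From below, a centre bore 15 mm wide runs 38 mm deep up into it.
- processor: Food processor's white base, bowl off, fixed, 180 mm (its x) by 150 mm, 75 mm high, black panel with a dial on its -x side. Origin: centre of its underside, z up. On its centre stands the black drive plate, 90 mm across. Pressing or knocking the disc on machine or drive with more than 80 N counts as forcing it.
- spindle_foot (a point): Centre of the drive plate's upper face, 87 mm above the worktop, where the spindle rises; axes as the base's (not the pins'). The disc's origin is here when fully home. Three steel drive pins stand round it at 32 mm radius, 120 degrees apart, 8 mm thick, tapered tips 14 mm above the face; a disc not matched to them rests on their tips.
- spindle_tip (a point): Tapered tip of the upright steel spindle, 32 mm above the drive plate's face, 12 mm thick below the taper, at the base's centre. Which way the pins round it stand differs every time: the gearbox holds the drive firmly where it last stopped. Their angle is not among the measured poses; it must be seen or felt.
- mill: Bystander: brown wooden pepper mill, 58 mm wide, 170 mm tall; origin at the centre of its underside. Leave it where it is.
- tin: Bystander: small food tin, 76 mm wide, 58 mm tall; origin at the centre of its underside. Leave it where it is.
- mug: Bystander: yellow mug, 94 mm wide, 106 mm tall; origin at the centre of its underside. Leave it where it is.
- candle: Bystander: candle in a glass, 76 mm wide, 90 mm tall; origin at the centre of its underside. Leave it where it is.
- jar: Bystander: small spice jar with a dark lid, 41 mm wide, 105 mm tall; origin at the centre of its underside. Leave it where it is.
There are look-alikes about, which are no part of the job. Of the things like the disc, leave any that is brown, pink or purple; of the rest the larger one is meant.

How it is judged:
At the end, for the whole second after the job is handed in: The disc is seated on the drive with the pins through its holes: its underside within 3 mm of the drive plate's face, its centre within 4 mm of the spindle's axis, flat within 0.04 rad, at rest (under 0.02 m/s) (horizontal distance between disc and spindle_foot below 0.004 m and z of disc in the frame of spindle_foot below 0.003 m and angle between disc's own z axis and vertical below 0.04 rad and linear speed of disc below 0.02 m/s); the robot touches nothing.
It fails at once if the disc is pressed or knocked against the food processor with more than 80 N (contact force between disc and processor above 80 N).
It fails at once if a bystander (mill, tin, mug, candle or jar) is pushed more than 30 mm from its place (distance of any of mill, tin, mug, candle, jar from where it was at the start of the episode above 0.03 m).
It also fails if it takes over 64 s, if anything falls off the work surface, if the arm or the gripper's body presses on something with over 40 N, if the wrist force passes 120 N, or if a joint passes its speed limit or range.

ROBOT

A 6-joint arm with a two-finger parallel gripper is mounted at the origin on a cart in front of the work surface, level with it; the furniture and walls round the work are solid. World frame = base frame: x ahead of the robot, y to its left, z up, the work surface at z = 0. Lengths are in m, angles in rad, forces in N, time in s.
With the tool pointing down it reaches from about 0.375 to 0.9 m from the base axis. Payload 3.1 kg.
Tool frame: the origin (TCP) lies midway between the tips of the shut fingers; the grasp point (between the pads) lies 19 mm behind it; z points along the fingers, y is the line along which they close (so a half turn about z gives the same grasp; the last joint's range is limited). The gripper opens to 87 mm and grips with 3 to 60 N. Pads are 19 mm wide; open, the fingers measure 117 mm over their backs; the gripper's body (75 mm by 190 mm) begins 51 mm behind the grasp point.
Start: joints at [0.977, 0.527, 1.433, -0, 1.181, -0.178], TCP at [0.252, 0.572, 0.223] pointing down, gripper open.
Joint ranges: [-3.08, 3.08], [-0.75, 2.2], [0.22, 2.44], [-1.43, 4.57], [0, 2.65], [-2.85, 2.85]. Speed limits (rad/s): [2.79, 2.79, 3.14, 3.14, 3.14, 3.14].

INTERFACE

Orientations are given as a unit quaternion [x, y, z, w].
In Python, from station import ctrl gives the robot as it stands. The module is installed in compiled form; this text tells all that it offers.
- The arm moves only by the tool carry_out, never from a script. Its argument "increments" is text: rows parted by semicolons, each of 7 numbers parted by spaces: the opening, from 0 (shut) to 1 (fully open), then the shift along the tool's x, y, z in m, then the turn, a rotation vector about the tool's x, y, z in rad. A call has exactly 5 rows; each row is the pose to reach, as a shift and turn from the pose commanded when the call began, along the tool's axes at that moment; what a row does not reach only later rows make up. A row lasts 1/10 s, in which the tool goes at most 50 mm and 8.59 degrees, less where a joint would pass 70% of its speed; a pose out of reach is approached as far as the arm can. A call with a gripper value outside its range is refused whole. The fingers move at their own pace and stop on an object; "force" is the grip in N (left out, the last holds). Time passes only in rows, so rows that repeat a pose let the fingers close, or fill a call up. It gives the time, the measured TCP pose, the force, the opening and the grip force at its end, in the units of the state.
- ctrl.get_obs(): the state, without advancing time (a new reading comes with each control period).
- ctrl.snapshot(name): name is "scene" or "side" or "wrist"; returns a dict with "image" (384x512x3 uint8, red, green, blue), "z_map" (384x512 float32, m along the optical axis (not along the pixel's ray), 0 where there is no reading), "fx", "fy", "cx", "cy" (pixels), "k1" (the pictures are not rectified: a ray, as slopes to the right and down, at radius r is drawn at 1 + k1 r^2 times it, then the intrinsics apply), "R" (3x3) and "t" (3): a world point X has camera coordinates R X + t; the wrist camera has in their place "mount" (4x4, takes a point from camera to tool coordinates, whose origin is the TCP and whose axes are the flange's). Camera axes: x right, y down, z forward; pixel columns grow to the right and rows downward; lengths in m; the calibration is good to about 2 mm. A picture is of the moment at which its call begins: read the wrist's pose just before it.
- ctrl.hand_in(): hands the job in; it is judged then, once.
The state is a dict: "time_s": time; "joint_pos": joint angles; "qd": joint speeds; "effort": joint torques, N m; "eef_pos": TCP position; "tcp_rot": TCP orientation; "contact_force": force on the tool from outside, world axes, zero at the start; "moment": the same for the moment, N m; "grip_width": finger opening in m; "finger_force": force on a finger pad.
Only numpy, scipy, OpenCV 4.12 (cv2) and the standard library are available. Lean on these libraries where they do the work, as an engineer would, in place of code of your own. Each camera call takes 0.05 s, during which the arm holds its last target. There are 200 camera calls.

## Working session

There is one attempt and no reset: what is moved stays moved. The work goes in short steps, Python scripts to look and compute and a tool call to move; the robot and the scene stay as the last step left them, time stands still between calls to the robot, and variables do not carry over. Pictures are saved under pics/ and viewed, at most 10 in all, crops included, and the job is handed in when it is done.

Besides the shell and the picture viewer there is one more tool, called after ">>>" in YAML: its name, and indented under it one key for each argument. carry_out: Moves the arm, as the interface text tells. Its arguments: {"type":"object","properties":{"increments":{"type":"string"},"force":{"type":"number"}},"required":["increments"]}

```bash
mkdir -p pics
cat > h.py <<'E'
import numpy as np, cv2
from scipy.spatial.transform import Rotation as Ro
from station import ctrl
def snap(n):
    o=ctrl.get_obs(); s=ctrl.snapshot(n)
    if 'mount' in s:
        T=np.eye(4);T[:3,:3]=Ro.from_quat(o['tcp_rot']).as_matrix();T[:3,3]=o['eef_pos']
        M=T@np.array(s['mount']); s['Rc']=M[:3,:3]; s['tc']=M[:3,3]
    else:
        R=np.array(s['R']); s['Rc']=R.T; s['tc']=-R.T@np.array(s['t'])
    return s
def cloud(s):
    h,w=s['z_map'].shape; v,u=np.mgrid[:h,:w].astype(float)
    xd=(u-s['cx'])/s['fx']; yd=(v-s['cy'])/s['fy']; x,y=xd.copy(),yd.copy()
    for _ in range(8):
        f=1+s['k1']*(x*x+y*y); x=xd/f;y=yd/f
    z=s['z_map']; P=np.stack([x*z,y*z,z],-1)@s['Rc'].T+s['tc']; P[z==0]=np.nan
    return P
def save(s,n): cv2.imwrite(n,s['image'][:,:,::-1])
E
python3 - <<'E'
from h import *
o=ctrl.get_obs(); print(o)
ims=[]
for n in('scene','side'):
    s=snap(n); np.savez(n+'.npz',im=s['image'],P=cloud(s)); ims.append(s['image'])
    print(n,s['tc'],s['fx'],s['k1'])
    cv2.imwrite(f'pics/{n}.png',cv2.resize(s['image'][:,:,::-1],(800,600),interpolation=cv2.INTER_CUBIC))
E
```

```text
{'time_s': 0.0, 'joint_pos': array([ 9.76518680e-01,  5.28455935e-01,  1.43390448e+00, -1.08917601e-05,
        1.18136796e+00, -1.78492201e-01]), 'qd': array([-0.00184677, -0.00078269, -0.0017015 ,  0.00011654,  0.00186548,
        0.00108034]), 'effort': array([ 1.52838318e-03, -4.40033305e+01, -1.76593083e+01,  6.30994420e-02,
        5.81752346e-02, -1.82331401e-04]), 'eef_pos': array([0.25200095, 0.57115052, 0.22157721]), 'tcp_rot': array([ 2.06396310e-01,  9.78467896e-01, -9.91032008e-04, -3.97750045e-04]), 'contact_force': array([-0.27952637,  0.05214887,  0.03723886]), 'moment': array([ 0.01332121,  0.05918074, -0.02259613]), 'finger_force': 0.0, 'grip_width': 0.08662832212005919}
scene [-0.08951259 -0.87513483  0.77802301] 363.9493367205579 -0.08760930123437688
side [0.29129534 1.12960333 0.78826192] 369.0884099731598 0.013379817099988641
```

View pics/scene.png

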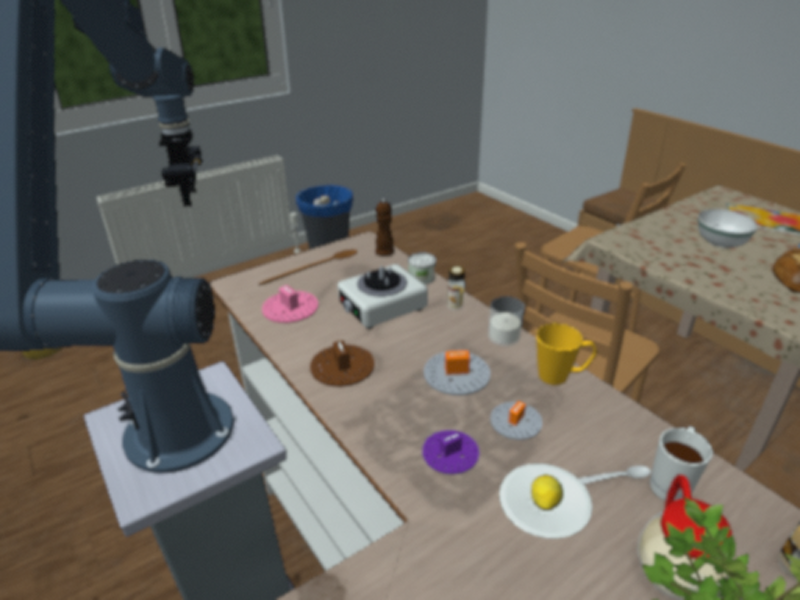

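View pics/side.png

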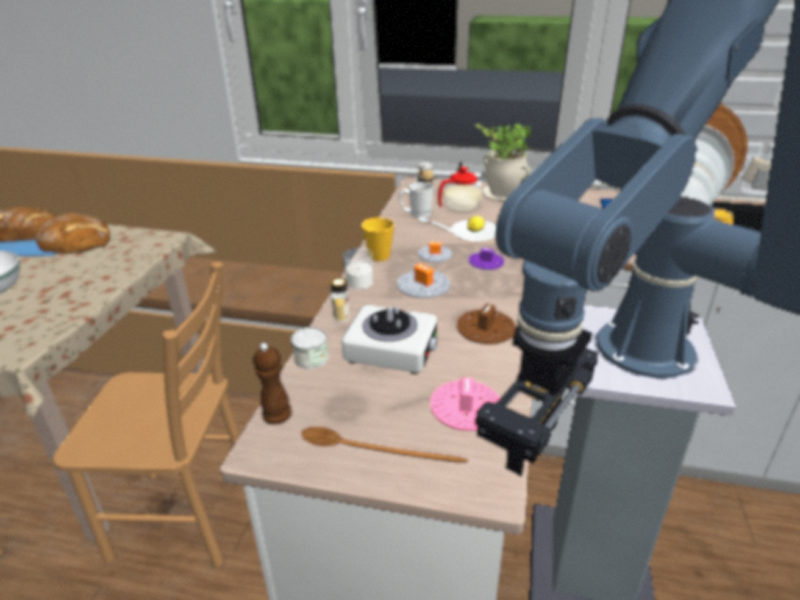

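In the scene view (800x600) five things could be the disc: pink (290,303), brown (342,363), large steel (458,370), small steel (517,418) and purple (451,451). Brown, pink and purple are excluded, and of the two steel ones I choose the larger at (458,370). The processor is at (382,290).

Run:
```python
from h import *
from scipy.optimize import least_squares
for n,g,pr in(('scene',(458,362),(382,290)),('side',(424,274),(390,330))):
    d=np.load(n+'.npz'); im,P=d['im'],d['P']; k=.64
    # grip: orange pixels near
    hsv=cv2.cvtColor(im,cv2.COLOR_RGB2HSV); v,u=np.mgrid[:384,:512]
    near=(abs(u-g[0]*k)<20)&(abs(v-g[1]*k)<20)
    org=near&(hsv[...,0]<16)&(hsv[...,1]>170)&(P[...,2]>.045)
    Q=P[org]; top=Q[Q[:,2]>.047]
    r=cv2.minAreaRect(top[:,:2].astype(np.float32)*1000)
    print(n,'grip',len(Q),len(top),top.mean(0),r)
    Dm=near|((abs(u-g[0]*k)<35)&(abs(v-g[1]*k)<30))
    D=P[Dm&(P[...,2]>.003)&(P[...,2]<.010)&(hsv[...,1]<60)]
    D=D[np.hypot(*(D[:,:2]-top[:,:2].mean(0)).T)<.09]
    print(' disc ring',len(D),(D.min(0)+D.max(0))/2,D.max(0)-D.min(0))
    M=(abs(u-pr[0]*k)<45)&(abs(v-pr[1]*k)<40)
    B=P[M&(abs(P[...,2]-.075)<.005)&(hsv[...,2]>150)]
    print(' base',len(B),cv2.minAreaRect(B[:,:2].astype(np.float32)*1000),B[:,2].mean())
    S=P[M&(P[...,2]>.1)&(P[...,2]<.13)]; print(' spindle',len(S),np.median(S,0),S.max(0))
    cr=im[int(pr[1]*k)-45:int(pr[1]*k)+45,int(pr[0]*k)-45:int(pr[0]*k)+45] if 0 else im[int(g[1]*k)-40:int(g[1]*k)+50,int(g[0]*k)-40:int(g[0]*k)+80]
    if n=='scene': cv2.imwrite('pics/crop.png',cv2.resize(cr[...,::-1],None,fx=5,fy=5,interpolation=cv2.INTER_CUBIC))
```

```text
scene grip 51 45 [ 0.53228702 -0.1858447   0.05044784] ((532.7975463867188, -184.1783447265625), (16.34911346435547, 42.63179016113281), 59.01800537109375)
 disc ring 685 [ 0.53028553 -0.18480448  0.00643578] [0.16118747 0.15456295 0.00682856]
 base 21 ((538.27783203125, 105.69392395019531), (91.16203308105469, 154.1412353515625), 59.413719177246094) 0.0711078652959476
 spindle 21 [0.55373923 0.11688302 0.10485556] [0.70136745 0.12917259 0.11323352]
side grip 27 21 [ 0.53664479 -0.16578379  0.05105282] ((538.990478515625, -165.52569580078125), (23.744537353515625, 43.58487319946289), 74.90229797363281)
 disc ring 355 [ 0.53690475 -0.15756783  0.00646037] [0.16403262 0.16244389 0.00690437]
 base 513 ((615.31884765625, 81.93746948242188), (202.54751586914062, 369.0352783203125), 50.92204284667969) 0.07279629421344702
 spindle 85 [0.69506247 0.03460467 0.10581736] [0.72116536 0.15278138 0.1227181 ]
```

View pics/crop.png

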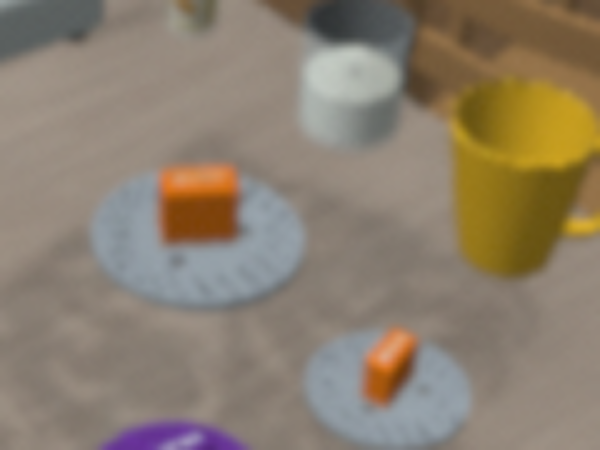

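The crop shows the large steel disc at (197,235), with its orange grip at (198,205) and one hole at (177,261). The smaller look-alike is at (387,385). Next I'll look at the processor with the wrist camera.

```bash
cat >> h.py <<'E'
def rel(pos,yaw=0.0):
    """tool-axis shift to reach TCP pos (world); tool stays down. yaw: turn about tool z"""
    o=ctrl.get_obs(); R=Ro.from_quat(o['tcp_rot']).as_matrix()
    return np.round(R.T@(np.array(pos)-o['eef_pos']),4)
E
python3 - <<'E'
from h import *
s=snap('wrist'); print(np.round(s['mount'],3),s['fx'],s['cx'],s['cy'],s['k1'])
R=Ro.from_quat(ctrl.get_obs()['tcp_rot']).as_matrix();print(R.round(3)); print(rel((.55,.12,.3)))
E
```

```text
[[-0.001 -0.952 -0.306  0.086]
 [ 1.    -0.001 -0.    -0.   ]
 [ 0.    -0.306  0.952 -0.163]
 [ 0.     0.     0.     1.   ]] 294.12528647557536 254.162918820211 192.79519985817097 -0.046195153262893356
[[-0.915  0.404 -0.001]
 [ 0.404  0.915 -0.001]
 [ 0.    -0.002 -1.   ]]
[-0.4548 -0.2927 -0.0779]
```

>>> carry_out:
  increments: "1 -0.02 -0.013 -0.005 0 0 0; 1 -0.055 -0.035 -0.01 0 0 0; 1 -0.095 -0.061 -0.02 0 0 0; 1 -0.135 -0.087 -0.03 0 0 0; 1 -0.175 -0.113 -0.038 0 0 0"

```text
time_s: 0.65
eef_pos: [0.3674, 0.3962, 0.2608]
tcp_rot: [0.206, 0.979, -0.0, 0.0]
contact_force: [0.6, -0.9, 0.6]
grip_width: 0.0869
finger_force: 0.0
```

>>> carry_out:
  increments: "1 -0.04 -0.026 0 0 0 0; 1 -0.08 -0.052 0 0 0 0; 1 -0.12 -0.077 0 0 0 0; 1 -0.16 -0.103 0 0 0 0; 1 -0.20 -0.129 0 0 0 0"

```text
time_s: 1.15
eef_pos: [0.4983, 0.1971, 0.2605]
tcp_rot: [0.206, 0.978, 0.0, -0.0]
contact_force: [1.4, 1.0, 0.8]
grip_width: 0.0871
finger_force: 0.0
```

>>> carry_out:
  increments: "1 -0.03 -0.02 0 0 0 0; 1 -0.055 -0.035 0 0 0 0; 1 -0.07 -0.046 0 0 0 0; 1 -0.08 -0.051 0 0 0 0; 1 -0.08 -0.051 0 0 0 0"

```text
time_s: 1.65
eef_pos: [0.551, 0.119, 0.2603]
tcp_rot: [0.207, 0.978, -0.0, 0.0]
contact_force: [0.5, 0.4, 0.4]
grip_width: 0.0874
finger_force: 0.0
```

Run:
```python
from h import *
s=snap('wrist'); P=cloud(s); np.savez('w1.npz',im=s['image'],P=P,Rc=s['Rc'],tc=s['tc']); print(ctrl.get_obs()['eef_pos'],ctrl.get_obs()['tcp_rot'])
cv2.imwrite('pics/w1.png',cv2.resize(s['image'][:,:,::-1],(800,600),interpolation=cv2.INTER_CUBIC))
```

```text
[0.55012722 0.11997506 0.26025661] [ 2.06780799e-01  9.78387173e-01  1.30783575e-04 -4.73577549e-04]
```

View pics/w1.png

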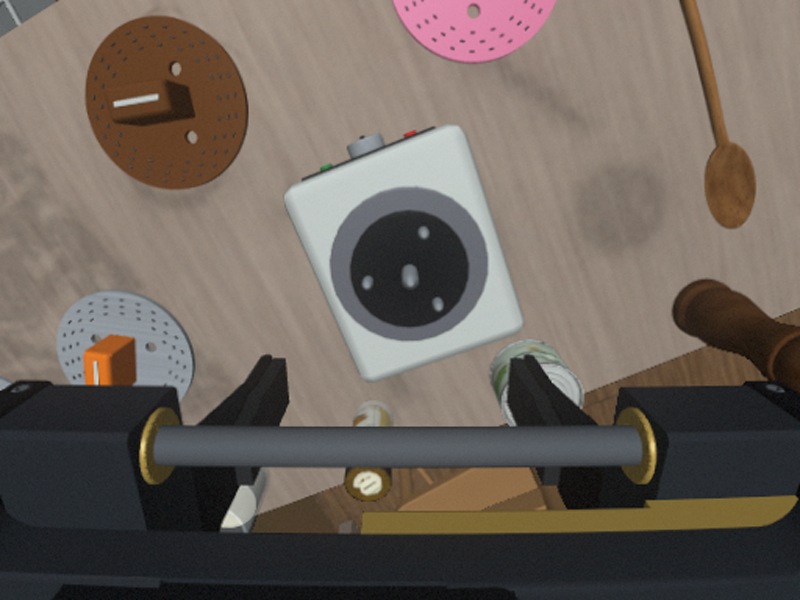

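The wrist view shows the pins at (424,232), (367,283) and (438,304), with the spindle at (410,272) on the black plate. The steel disc is at (125,350), with its grip at (110,358) and a hole at (151,346).

```bash
cat >> h.py <<'E'
def onplane(s,u,v,z):
    xd=(u-s['cx'])/s['fx']; yd=(v-s['cy'])/s['fy']; x,y=xd,yd
    for _ in range(8):
        f=1+s['k1']*(x*x+y*y); x=xd/f;y=yd/f
    d=s['Rc']@np.array([x,y,1.]); return s['tc']+d*(z-s['tc'][2])/d[2]
def circ(Q):
    A=np.c_[2*Q,np.ones(len(Q))]; c=np.linalg.lstsq(A,(Q**2).sum(1),rcond=None)[0]; return c[:2],np.sqrt(c[2]+c[:2]@c[:2])
def machine(s,px):
    """px: approx pixel of plate; prints plate centre, pins, phase"""
    P=cloud(s); g=cv2.cvtColor(s['image'],cv2.COLOR_RGB2GRAY); v,u=np.mgrid[:384,:512]
    near=np.hypot(u-px[0],v-px[1])<48
    m=(near&(g<55)).astype(np.uint8); n,l,st,_=cv2.connectedComponentsWithStats(m)
    i=1+st[1:,4].argmax(); c=max(cv2.findContours((l==i).astype(np.uint8),cv2.RETR_EXTERNAL,cv2.CHAIN_APPROX_NONE)[0],key=len)[:,0]
    Q=np.array([onplane(s,*p,.087)[:2] for p in c]); ctr,r=circ(Q); print('plate',ctr,r)
    inner=cv2.fillPoly(np.zeros_like(m),[cv2.convexHull(c)],1); inner=cv2.erode(inner,np.ones((5,5)))
    b=((inner>0)&(g>75)).astype(np.uint8); n,l,st,ce=cv2.connectedComponentsWithStats(b)
    for i in range(1,n):
        if st[i,4]<6: continue
        p=onplane(s,*ce[i],.097)[:2]; t=p-ctr
        print(ce[i].round(1),st[i,4],'xy',p.round(4),'r',np.hypot(*t).round(4),'ang',np.degrees(np.arctan2(t[1],t[0])).round(1),'cloudz',np.nanmax(P[...,2][l==i]).round(4))
    return ctr
E
python3 - <<'E'
from h import *
s=snap('wrist'); ctr=machine(s,(262,169)); P=cloud(s); im=s['image']
g=cv2.cvtColor(im,cv2.COLOR_RGB2GRAY); v,u=np.mgrid[:384,:512]
sp=P[(P[...,2]>.103)&(np.hypot(u-262,v-172)<20)]; print('spindle',len(sp),np.median(sp,0),sp[:,2].max())
m=(P[...,2]>.069)&(P[...,2]<.079)&(np.hypot(P[...,0]-ctr[0],P[...,1]-ctr[1])<.13)
print('base',cv2.minAreaRect(P[m][:,:2].astype(np.float32)*1000))
hsv=cv2.cvtColor(im,cv2.COLOR_RGB2HSV)
o=(hsv[...,0]<16)&(hsv[...,1]>170)&(u<100)&(v>200)
T=P[o&(P[...,2]>.046)]; print('grip',len(T),T.mean(0),cv2.minAreaRect(T[:,:2].astype(np.float32)*1000))
D=P[(P[...,2]>.003)&(P[...,2]<.009)&(u<130)&(v>180)&(hsv[...,1]<60)];print(len(D),D.min(0),D.max(0))
E
```

```text
plate [0.55230962 0.1273097 ] 0.04370863273812484
[270.2 149.6] 45 xy [0.528  0.1488] r 0.0325 ang 138.5 cloudz 0.1026
[261.4 177.5] 123 xy [0.5535 0.1271] r 0.0012 ang -8.7 cloudz 0.1209
[234.1 181.6] 47 xy [0.5452 0.0965] r 0.0316 ang -103.1 cloudz 0.103
[279.4 195.5] 46 xy [0.5818 0.1377] r 0.0313 ang 19.3 cloudz 0.1022
spindle 111 [0.55111635 0.12814233 0.11531267] 0.12087373949135405
base ((552.4365234375, 126.70050048828125), (140.33782958984375, 168.79371643066406), 86.40497589111328)
grip 322 [ 0.52829624 -0.16894033  0.0511799 ] ((529.8300170898438, -171.7234649658203), (24.094886779785156, 32.271690368652344), 56.703426361083984)
3450 [ 0.43714804 -0.32507946  0.00302078] [ 0.59953531 -0.10734802  0.0089529 ]
```

Pin phase is about 18.2° (mod 120) and the spindle is at (0.552, 0.127). Next I'll look at the disc from above.

>>> carry_out:
  increments: "1 -0.006 -0.016 0 0 0 0; 1 -0.02 -0.055 0 0 0 0; 1 -0.036 -0.1 0 0 0 0; 1 -0.052 -0.145 0 0 0 0; 1 -0.066 -0.185 0 0 0 0"

```text
time_s: 2.25
eef_pos: [0.5353, -0.0762, 0.2607]
tcp_rot: [0.205, 0.979, 0.0, -0.0]
contact_force: [-0.0, -0.8, -0.2]
grip_width: 0.0869
finger_force: 0.0
```

>>> carry_out:
  increments: "1 -0.016 -0.042 0 0 0 0; 1 -0.027 -0.075 0 0 0 0; 1 -0.034 -0.092 0 0 0 0; 1 -0.035 -0.095 0 0 0 0; 1 -0.035 -0.095 0 0 0 0"

```text
time_s: 2.75
eef_pos: [0.5294, -0.1759, 0.2604]
tcp_rot: [0.206, 0.978, 0.0, -0.0]
contact_force: [-0.8, -0.5, 0.1]
grip_width: 0.0872
finger_force: 0.0
```

```bash
cat >> h.py <<'E'
def disc(s,c0,z0=0.0,cap=True):
    P=cloud(s); hsv=cv2.cvtColor(s['image'],cv2.COLOR_RGB2HSV)
    o=(hsv[...,0]<16)&(hsv[...,1]>150)&(np.hypot(P[...,0]-c0[0],P[...,1]-c0[1])<.05)
    c=cv2.findContours((o&(abs(P[...,2]-z0-.052)<.004)).astype(np.uint8),cv2.RETR_EXTERNAL,cv2.CHAIN_APPROX_NONE)[0]
    c=max(c,key=len)[:,0]; Q=np.array([onplane(s,*p,z0+.052)[:2] for p in c])
    print('griptop',cv2.minAreaRect(Q.astype(np.float32)*1000))
    r=np.hypot(P[...,0]-c0[0],P[...,1]-c0[1])
    D=((abs(P[...,2]-z0-.006)<.004)&(r<.085)&(hsv[...,1]<75)).astype(np.uint8)
    D=cv2.morphologyEx(D,cv2.MORPH_CLOSE,np.ones((3,3)))
    c=max(cv2.findContours(D,cv2.RETR_EXTERNAL,cv2.CHAIN_APPROX_NONE)[0],key=len)[:,0]
    Q=np.array([onplane(s,*p,z0+.006)[:2] for p in c])
    print('n',len(Q))
    for _ in range(8):
        ctr,R=circ(Q); e=abs(np.hypot(*(Q-ctr).T)-R); k=e<max(.0025,np.median(e)*2); Q=Q[k]
    print('rim',len(Q),ctr,R)
E
python3 - <<'E'
from h import *
s=snap('wrist'); print(ctrl.get_obs()['eef_pos']); disc(s,(.53,-.172))
import pickle; pickle.dump({k:s[k] for k in('fx','fy','cx','cy','k1','Rc','tc','image','z_map')},open('w2.pkl','wb'))
cv2.imwrite('pics/w2.png',cv2.resize(s['image'][60:310,90:423,::-1],(800,600),interpolation=cv2.INTER_CUBIC))
E
```

```text
[ 0.52938439 -0.17528031  0.26044802]
griptop ((535.40478515625, -176.9505615234375), (24.45404052734375, 49.18608856201172), 57.62233352661133)
n 344
rim 283 [ 0.53639497 -0.17721227] 0.06979967506012888
```

View pics/w2.png

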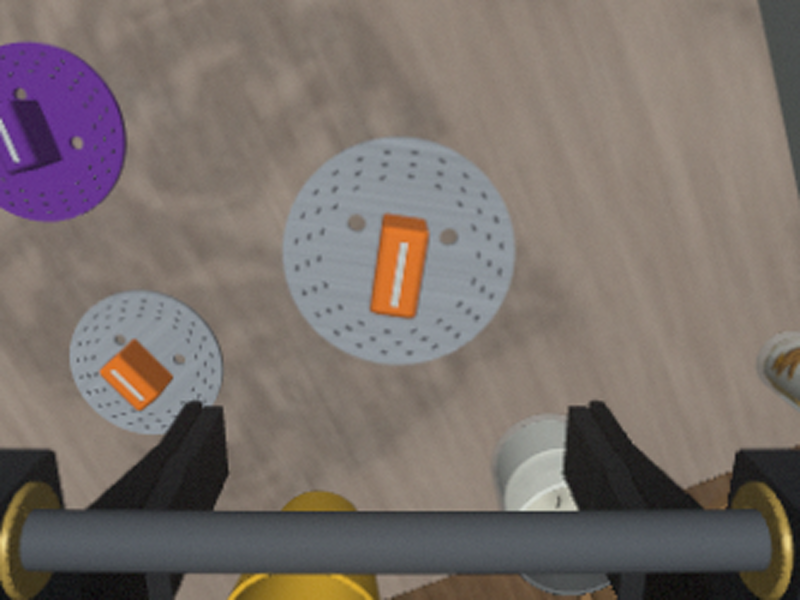

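The disc is centred at (400,250) in the crop, with holes at (357,223) and (449,237) and the grip at (400,268). The third hole is hidden by the grip.

Run:
```python
import pickle
from h import *
s=pickle.load(open('w2.pkl','rb')); c=np.array([.5362,-.1772])
for p in((357,223),(449,237)):
    u,v=p[0]/2.4024+90,p[1]/2.4+60
    q=onplane(s,u,v,.004)[:2]-c; print('hole',np.hypot(*q),np.degrees(np.arctan2(*q[::-1])))
a=onplane(s,403/2.4024+90,240/2.4+60,.052);b=onplane(s,397/2.4024+90,308/2.4+60,.052);d=b-a
print('grip dir',np.degrees(np.arctan2(d[1],d[0])), 'tool x,y dirs',np.degrees(np.arctan2(.404,-.915)),np.degrees(np.arctan2(.915,.404)))
print(rel((c[0],c[1],.021)))
P=cloud(s)
print(ctrl.get_obs()['joint_pos'].round(3))
```

```text
hole 0.030406267543936227 -151.31665902771198
hole 0.03262026646466881 84.01164726852356
grip dir -28.60652142074512 tool x,y dirs 156.17710050747058 66.1771005074706
[-0.0073  0.0008  0.2394]
[-5.210e-01  3.930e-01  1.558e+00  1.000e-03  1.192e+00 -1.677e+00]
```

>>> carry_out:
  increments: "1 -0.002 0 0.015 0 0 0.04; 1 -0.005 0.001 0.045 0 0 0.09; 1 -0.007 0.001 0.085 0 0 0.13; 1 -0.007 0.001 0.12 0 0 0.152; 1 -0.007 0.001 0.145 0 0 0.152"
  force: 30

```text
time_s: 3.3
eef_pos: [0.5356, -0.176, 0.1135]
tcp_rot: [0.279, 0.96, 0.001, -0.002]
contact_force: [0.2, -0.6, -1.3]
grip_width: 0.0871
finger_force: 0.0
```

Run:
```python
from h import *
o=ctrl.get_obs(); print(rel((.5362,-.1772,.021)), o['eef_pos'],o['contact_force'],Ro.from_quat(o['tcp_rot']).as_matrix().round(3))
```

```text
[-0.0015 -0.0007  0.0925] [ 0.53555361 -0.17600237  0.1135421 ] [ 0.21359179 -0.56505054 -1.26552845] [[-0.844  0.536 -0.003]
 [ 0.536  0.844  0.002]
 [ 0.003  0.    -1.   ]]
```

>>> carry_out:
  increments: "1 -0.001 -0.001 0.03 0 0 0; 1 -0.001 -0.001 0.06 0 0 0; 1 -0.001 -0.001 0.082 0 0 0; 1 -0.001 -0.001 0.092 0 0 0; 1 -0.001 -0.001 0.092 0 0 0"

```text
time_s: 3.8
eef_pos: [0.5361, -0.1785, 0.0225]
tcp_rot: [0.279, 0.96, 0.0, -0.001]
contact_force: [-0.8, 0.3, 0.1]
grip_width: 0.0871
finger_force: 0.0
```

>>> carry_out:
  increments: "0 0 0 0 0 0 0; 0 0 0 0 0 0 0; 0 0 0 0 0 0 0; 0 0 0 0 0 0 0; 0 0 0 0 0 0 0"

```text
time_s: 4.3
eef_pos: [0.537, -0.1805, 0.0241]
tcp_rot: [0.28, 0.96, -0.0, 0.0]
contact_force: [-0.3, -0.5, 0.4]
grip_width: 0.0551
finger_force: 0.0
```

>>> carry_out:
  increments: "0 0 0 0 0 0 0; 0 0 0 0 0 0 0; 0 0 0 0 0 0 0; 0 0 0 0 0 0 0; 0 0 0 0 0 0 0"

```text
time_s: 4.8
eef_pos: [0.5368, -0.1802, 0.0235]
tcp_rot: [0.28, 0.96, 0.0, 0.0]
contact_force: [0.3, 1.7, -0.7]
grip_width: 0.0255
finger_force: 30.0
```

>>> carry_out:
  increments: "0 0 0 -0.008 0 0 0; 0 0 0 -0.03 0 0 0; 0 0 0 -0.07 0 0 0; 0 0 0 -0.11 0 0 0; 0 0 0 -0.14 0 0 0"

```text
time_s: 5.3
eef_pos: [0.5368, -0.1805, 0.1659]
tcp_rot: [0.28, 0.96, -0.0, 0.001]
contact_force: [0.9, -1.0, -2.7]
grip_width: 0.0256
finger_force: 30.0
```

>>> carry_out:
  increments: "0 0 0 -0.012 0 0 0; 0 0 0 -0.015 0 0 0; 0 0 0 -0.015 0 0 0; 0 0 0 -0.015 0 0 0; 0 0 0 -0.015 0 0 0"

```text
time_s: 5.8
eef_pos: [0.5357, -0.1798, 0.1767]
tcp_rot: [0.28, 0.96, 0.0, -0.002]
contact_force: [0.4, -0.3, -1.9]
grip_width: 0.0258
finger_force: 30.0
```

Run:
```python
from h import *
s=snap('wrist'); o=ctrl.get_obs(); e=o['eef_pos'];print(e,Ro.from_quat(o['tcp_rot']).as_matrix().round(3),o['contact_force'],o['moment'],o['joint_pos'].round(2))
P=cloud(s); np.savez('w3.npz',P=P,im=s['image'])
try: disc(s,e[:2],e[2]-.021)
except Exception as x: print(x)
cv2.imwrite('pics/w3.png',cv2.resize(s['image'][...,::-1],(800,600),interpolation=cv2.INTER_CUBIC))
```

```text
[ 0.53587369 -0.17989784  0.17693182] [[-0.843  0.538 -0.003]
 [ 0.538  0.843  0.002]
 [ 0.003 -0.    -1.   ]] [-0.32354277 -0.39055692 -2.14862429] [ 0.04317932 -0.03704997  0.00271759] [-0.52  0.51  1.63 -0.    1.01 -1.52]
griptop ((523.458984375, -172.54531860351562), (23.88730239868164, 27.05931282043457), 57.01948165893555)
n 637
rim 203 [ 0.53142584 -0.17791932] 0.0670519603515789
```

View pics/w3.png

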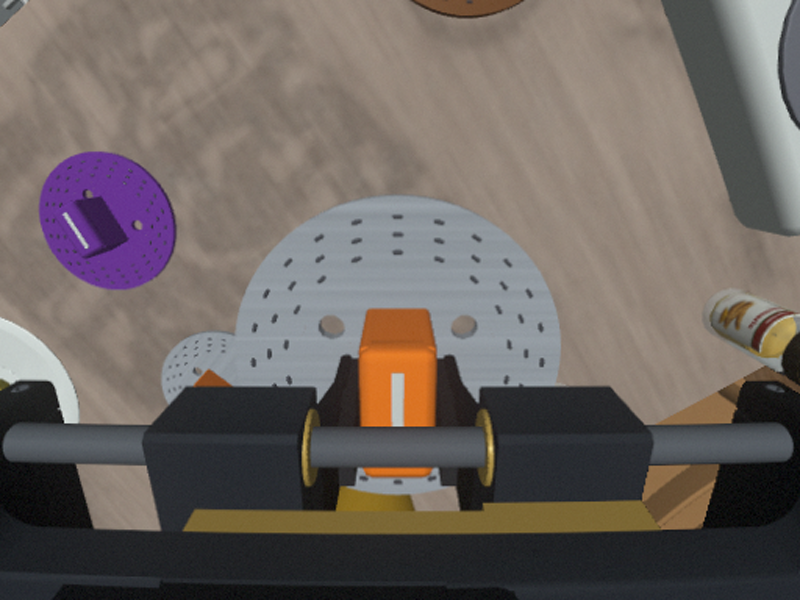

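The disc is held: its rim arc runs from (237,330) over (398,197) to (560,330), with holes at (332,326) and (464,326). I'll measure its pose in the tool frame.

```bash
cat > held.py <<'E'
from h import *
from scipy.optimize import least_squares
def held(s,o=None):
    o=o or ctrl.get_obs(); T=Ro.from_quat(o['tcp_rot']).as_matrix(); e=o['eef_pos']
    M=np.array(s['mount']); s2=dict(s); s2['Rc']=M[:3,:3]; s2['tc']=M[:3,3]
    Q=cloud(s2); hsv=cv2.cvtColor(s['image'],cv2.COLOR_RGB2HSV); v,u=np.mgrid[:384,:512]
    near=(np.abs(Q[...,2]-.015)<.012)&(np.hypot(Q[...,0],Q[...,1])<.085)&(v<246)&(hsv[...,1]<75)&((abs(u-255)>30)|(v<195))
    X=Q[near]; A=np.c_[X[:,:2],np.ones(len(X))]
    for _ in range(5):
        c=np.linalg.lstsq(A,X[:,2],rcond=None)[0]; k=abs(A@c-X[:,2])<.003; A,X=A[k],X[k]
    print('plane z=a x+b y+c',c.round(4),len(X))
    # rim: topmost disc pixels per column / outer boundary
    D=cv2.morphologyEx(near.astype(np.uint8),cv2.MORPH_CLOSE,np.ones((5,5)))
    ct=max(cv2.findContours(D,cv2.RETR_EXTERNAL,cv2.CHAIN_APPROX_NONE)[0],key=len)[:,0]
    ct=ct[(ct[:,1]<225)]
    zt=c[2]; B=np.array([onplane(s2,*p,zt)[:2] for p in ct]); B=B[np.hypot(*B.T)>.06]
    f=least_squares(lambda p:np.hypot(*(B-p).T)-.07,[0,0],loss='soft_l1',f_scale=.001)
    print('centre in tool',f.x.round(4),'res',np.abs(f.fun).mean().round(5),len(B))
    # holes: not-disc-depth spots
    g=cv2.cvtColor(s['image'],cv2.COLOR_RGB2GRAY)
    hs=[]
    for px in((212,208),(297,208)):
        w=(np.hypot(u-px[0],v-px[1])<14); h=w&(hsv[...,1]>np.median(hsv[...,1][w])+12)
        q=onplane(s2,u[h].mean(),v[h].mean(),zt+.001)[:2]; hs.append(q); print('hole',u[h].mean(),v[h].mean(),h.sum(),q.round(4))
    d=hs[1]-hs[0]; print('hole line angle vs tool y deg',np.degrees(np.arctan2(d[0],d[1])).round(2),'sep',np.hypot(*d).round(4),'mid',((hs[0]+hs[1])/2).round(4))
    xt,yt=T[:,0],T[:,1]
    print('tool y world deg',np.degrees(np.arctan2(yt[1],yt[0])).round(2))
    return f.x
E
python3 - <<'E'
from held import *
held(snap('wrist'))
E
```

```text
plane z=a x+b y+c [0.0001 0.0007 0.017 ] 17131
centre in tool [ 0.0012 -0.0008] res 0.00026 291
hole 212.33653846153845 207.54807692307693 104 [ 0.0178 -0.0281]
hole 295.6355140186916 207.3551401869159 107 [0.0179 0.0266]
hole line angle vs tool y deg 0.11 sep 0.0547 mid [ 0.0178 -0.0007]
tool y world deg 57.47
```

>>> carry_out:
  increments: "0 0.004 0.006 -0.008 0 0 0.06; 0 0.015 0.02 -0.02 0 0 0.18; 0 0.03 0.04 -0.035 0 0 0.32; 0 0.045 0.063 -0.045 0 0 0.46; 0 0.06 0.085 -0.055 0 0 0.6"

```text
time_s: 6.4
eef_pos: [0.5316, -0.0755, 0.2335]
tcp_rot: [0.554, 0.833, -0.0, -0.0]
contact_force: [0.2, -0.6, -1.0]
grip_width: 0.0259
finger_force: 30.0
```

Run:
```python
from h import *
o=ctrl.get_obs(); T=Ro.from_quat(o['tcp_rot']).as_matrix()
print(o['eef_pos'],rel((.528,.010,.24)),'tool x',np.degrees(np.arctan2(T[1,0],T[0,0])),'turn left',np.radians(np.degrees(np.arctan2(T[1,0],T[0,0]))-78.2))
```

```text
[ 0.53155725 -0.07549339  0.23346049] [ 0.0802  0.0297 -0.0065] tool x 112.72188988502943 turn left 0.6025206425046902
```

>>> carry_out:
  increments: "0 0.018 0.007 -0.002 0 0 0.14; 0 0.038 0.014 -0.005 0 0 0.28; 0 0.058 0.021 -0.007 0 0 0.41; 0 0.073 0.027 -0.007 0 0 0.53; 0 0.08 0.03 -0.007 0 0 0.602"

```text
time_s: 6.9
eef_pos: [0.5274, 0.0106, 0.24]
tcp_rot: [0.775, 0.632, -0.0, -0.001]
contact_force: [0.4, -0.7, -2.8]
grip_width: 0.026
finger_force: 30.0
```

>>> carry_out:
  increments: "0 0 0 0 0 0 0; 0 0 0 0 0 0 0; 0 0 0 0 0 0 0; 0 0 0 0 0 0 0; 0 0 0 0 0 0 0"

```text
time_s: 7.4
eef_pos: [0.5281, 0.0085, 0.2405]
tcp_rot: [0.774, 0.633, -0.0, -0.0]
contact_force: [1.0, 0.6, -2.9]
grip_width: 0.0257
finger_force: 30.0
```

Run:
```python
from held import *
s=snap('wrist'); o=ctrl.get_obs(); print(o['eef_pos'],o['contact_force'],o['joint_pos'][5])
c=held(s,o)
M=np.array(s['mount']); s2=s
import traceback
# approximate plate pixel
Xw=np.array([.5524,.1273,.087]); Xc=s['Rc'].T@(Xw-s['tc']); px=(s['fx']*Xc[0]/Xc[2]+s['cx'],s['fy']*Xc[1]/Xc[2]+s['cy']); print(px)
try:
    ctr=machine(s,px); T=Ro.from_quat(o['tcp_rot']).as_matrix(); print('ctr in tool',(T.T@(np.r_[ctr,.087]-o['eef_pos'])).round(4))
except Exception: traceback.print_exc()
cv2.imwrite('pics/w4.png',cv2.resize(s['image'][...,::-1],(800,600),interpolation=cv2.INTER_CUBIC))
```

```text
[0.52808125 0.00857413 0.24048612] [ 0.45902499 -0.1570592  -2.71899715] 0.0039101428883313045
plane z=a x+b y+c [0.0007 0.0008 0.017 ] 17139
centre in tool [-0.0002 -0.0016] res 0.00027 291
hole 212.29090909090908 207.4181818181818 110 [ 0.0165 -0.029 ]
hole 296.0 207.3394495412844 109 [0.0165 0.026 ]
hole line angle vs tool y deg 0.03 sep 0.055 mid [ 0.0165 -0.0015]
tool y world deg -11.42
(np.float64(255.9559649856815), np.float64(59.120253691029404))
plate [0.55349322 0.12685305] 0.04357894487629264
[226.7  40.9] 49 xy [0.5284 0.1487] r 0.0333 ang 139.0 cloudz 0.1029
[285.2  41.5] 62 xy [0.5827 0.1372] r 0.031 ang 19.4 cloudz 0.1029
[255.1  57.2] 112 xy [0.5519 0.1292] r 0.0028 ang 123.9 cloudz 0.1207
[255.9  93.7] 45 xy [0.546 0.096] r 0.0317 ang -103.6 cloudz 0.1027
ctr in tool [0.121  0.0015 0.1535]
```

View pics/w4.png

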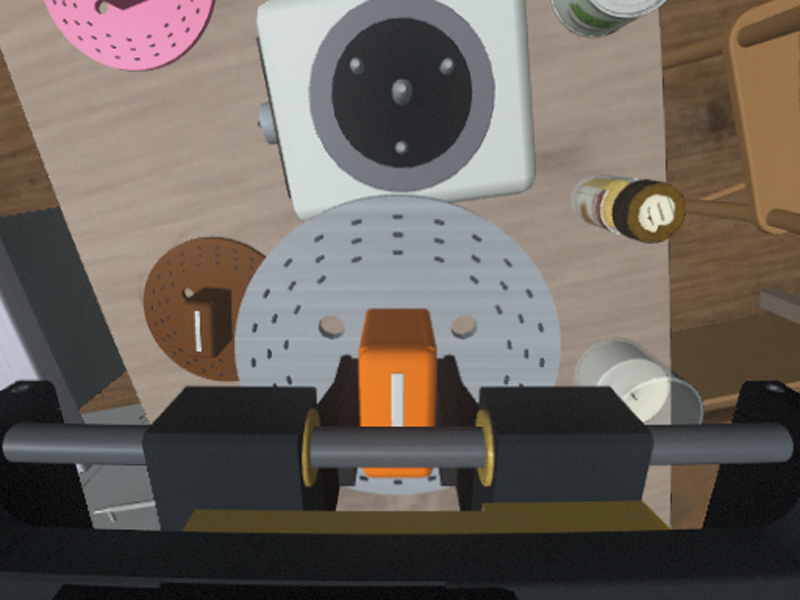

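The pins are visible at (357,65), (446,65) and (401,148), with the spindle at (401,92). From the pin centroid the phase is 18.3° and the centre is (0.5524, 0.1273). From the same image the disc needs to shift tool x +0.121 and y +0.002.

>>> carry_out:
  increments: "0 0.015 0 0 0 0 0.005; 0 0.045 0.001 0 0 0 0.005; 0 0.08 0.002 0 0 0 0.005; 0 0.11 0.002 0 0 0 0.005; 0 0.121 0.002 0 0 0 0.005"

```text
time_s: 7.95
eef_pos: [0.5543, 0.1295, 0.2406]
tcp_rot: [0.775, 0.632, 0.001, -0.0]
contact_force: [-0.1, -0.0, -1.8]
grip_width: 0.0256
finger_force: 30.0
```

>>> carry_out:
  increments: "0 0 0 0.015 0 0 0; 0 0 0 0.04 0 0 0; 0 0 0 0.065 0 0 0; 0 0 0 0.08 0 0 0; 0 0 0 0.084 0 0 0"

```text
time_s: 8.45
eef_pos: [0.5525, 0.1264, 0.1546]
tcp_rot: [0.776, 0.631, -0.002, -0.001]
contact_force: [0.0, -0.0, -2.0]
grip_width: 0.0257
finger_force: 30.0
```

>>> carry_out:
  increments: "0 0 0 0 0 0 0; 0 0 0 0 0 0 0; 0 0 0 0 0 0 0; 0 0 0 0 0 0 0; 0 0 0 0 0 0 0"

```text
time_s: 8.95
eef_pos: [0.5543, 0.1272, 0.1572]
tcp_rot: [0.775, 0.631, 0.0, 0.0]
contact_force: [-0.0, 0.4, -2.5]
grip_width: 0.0257
finger_force: 30.0
```

Run:
```python
from held import *
s=snap('wrist'); o=ctrl.get_obs(); T=Ro.from_quat(o['tcp_rot']).as_matrix(); e=o['eef_pos']
c=held(s,o); d=e+T@np.array([c[0],c[1],.023]); print(e,o['contact_force'],'disc underside centre',d.round(4)); print('need tool shift',(T.T@(np.array([.5524,.1273,d[2]])-d)).round(4))
```

```text
plane z=a x+b y+c [0.0004 0.0009 0.017 ] 17134
centre in tool [-0.0002 -0.0016] res 0.00026 291
hole nan nan 0 [nan nan]
hole nan nan 0 [nan nan]
hole line angle vs tool y deg nan sep nan mid [nan nan]
tool y world deg -11.68
[0.55417002 0.12720757 0.15707685] [ 0.52692149  0.41800874 -2.80817949] disc underside centre [0.5526 0.1273 0.1341]
need tool shift [-0.0001 -0.0002 -0.    ]held.py:24: RuntimeWarning: Mean of empty slice.
  q=onplane(s2,u[h].mean(),v[h].mean(),zt+.001)[:2]; hs.append(q); print('hole',u[h].mean(),v[h].mean(),h.sum(),q.round(4))
  ret = ret.dtype.type(ret / rcount)
```

>>> carry_out:
  increments: "0 0 0 0.005 0 0 0; 0 0 0 0.01 0 0 0; 0 0 0 0.014 0 0 0; 0 0 0 0.017 0 0 0; 0 0 0 0.019 0 0 0"

```text
time_s: 9.5
eef_pos: [0.5537, 0.1272, 0.1369]
tcp_rot: [0.775, 0.631, -0.0, -0.0]
contact_force: [1.0, -0.7, -2.5]
grip_width: 0.0262
finger_force: 30.0
```

>>> carry_out:
  increments: "0 0 0 0.002 0 0 0; 0 0 0 0.004 0 0 0; 0 0 0 0.005 0 0 0; 0 0 0 0.006 0 0 0; 0 0 0 0.006 0 0 0"

```text
time_s: 10.0
eef_pos: [0.5539, 0.1272, 0.1315]
tcp_rot: [0.775, 0.631, -0.0, -0.0]
contact_force: [0.2, -0.5, -2.2]
grip_width: 0.0258
finger_force: 30.0
```

>>> carry_out:
  increments: "0 0 0 0.002 0 0 0; 0 0 0 0.004 0 0 0; 0 0 0 0.006 0 0 0; 0 0 0 0.008 0 0 0; 0 0 0 0.009 0 0 0"

```text
time_s: 10.5
eef_pos: [0.5538, 0.1272, 0.1222]
tcp_rot: [0.775, 0.631, -0.0, -0.0]
contact_force: [0.1, -0.8, -2.7]
grip_width: 0.0255
finger_force: 30.0
```

>>> carry_out:
  increments: "0 0 0 0.001 0 0 0; 0 0 0 0.002 0 0 0; 0 0 0 0.003 0 0 0; 0 0 0 0.004 0 0 0; 0 0 0 0.004 0 0 0"

```text
time_s: 11.0
eef_pos: [0.5538, 0.1272, 0.1184]
tcp_rot: [0.775, 0.631, -0.0, -0.0]
contact_force: [-0.2, 0.3, -2.5]
grip_width: 0.0258
finger_force: 30.0
```

>>> carry_out:
  increments: "0 0 0 0.001 0 0 0; 0 0 0 0.003 0 0 0; 0 0 0 0.0045 0 0 0; 0 0 0 0.006 0 0 0; 0 0 0 0.006 0 0 0"

```text
time_s: 11.5
eef_pos: [0.5537, 0.1272, 0.1122]
tcp_rot: [0.775, 0.631, -0.0, -0.0]
contact_force: [-0.6, -0.2, -2.2]
grip_width: 0.0257
finger_force: 30.0
```

>>> carry_out:
  increments: "0 0 0 0.0005 0 0 0; 0 0 0 0.001 0 0 0; 0 0 0 0.0015 0 0 0; 0 0 0 0.002 0 0 0; 0 0 0 0.002 0 0 0"

```text
time_s: 12.0
eef_pos: [0.5539, 0.1272, 0.1106]
tcp_rot: [0.775, 0.631, 0.0, 0.0]
contact_force: [0.5, -0.2, -1.8]
grip_width: 0.0257
finger_force: 30.0
```

>>> carry_out:
  increments: "0 0 0 0.0005 0 0 0; 0 0 0 0.001 0 0 0; 0 0 0 0.001 0 0 0; 0 0 0 0.001 0 0 0; 0 0 0 0.001 0 0 0"

```text
time_s: 12.5
eef_pos: [0.554, 0.1272, 0.1105]
tcp_rot: [0.775, 0.631, 0.0, 0.0]
contact_force: [-1.8, -0.3, 5.8]
grip_width: 0.0259
finger_force: 30.0
```

Contact is gentle at about 8 N with TCP z at 0.1105, the expected home height. I'll open the gripper and back straight up.

>>> carry_out:
  increments: "0.3 0 0 0 0 0 0; 0.5 0 0 0 0 0 0; 0.8 0 0 0 0 0 0; 0.8 0 0 0 0 0 0; 0.8 0 0 0 0 0 0"

```text
time_s: 13.0
eef_pos: [0.554, 0.1272, 0.1094]
tcp_rot: [0.775, 0.631, 0.0, 0.0]
contact_force: [-0.6, 0.0, 0.6]
grip_width: 0.0498
finger_force: 0.0
```

>>> carry_out:
  increments: "0.8 0 0 0 0 0 0; 0.8 0 0 -0.005 0 0 0; 0.8 0 0 -0.02 0 0 0; 0.8 0 0 -0.05 0 0 0; 0.8 0 0 -0.085 0 0 0"

```text
time_s: 13.5
eef_pos: [0.553, 0.1271, 0.1946]
tcp_rot: [0.775, 0.631, -0.001, -0.001]
contact_force: [1.1, 0.3, 0.3]
grip_width: 0.0692
finger_force: 0.0
```

>>> carry_out:
  increments: "0.8 0 0 -0.03 0 0 0; 0.8 0 0 -0.055 0 0 0; 0.8 0 0 -0.065 0 0 0; 0.8 0 0 -0.065 0 0 0; 0.8 0 0 -0.065 0 0 0"

```text
time_s: 14.0
eef_pos: [0.5531, 0.1271, 0.2585]
tcp_rot: [0.775, 0.631, -0.001, -0.001]
contact_force: [0.1, -0.3, -1.6]
grip_width: 0.0696
finger_force: 0.0
```

Run:
```python
from h import *
s=snap('wrist'); disc(s,(.5524,.1273),.087); P=cloud(s); hsv=cv2.cvtColor(s['image'],cv2.COLOR_RGB2HSV)
m=(abs(P[...,2]-.093)<.02)&(np.hypot(P[...,0]-.5524,P[...,1]-.1273)<.066)&(np.hypot(P[...,0]-.5524,P[...,1]-.1273)>.042)
X=P[m]; A=np.c_[X[:,:2]-[.5524,.1273],np.ones(len(X))]; c=np.linalg.lstsq(A,X[:,2],rcond=None)[0]; print('disc top plane',c.round(4),len(X))
r=np.hypot(P[...,0]-.5524,P[...,1]-.1273); b=(r>.075)&(r<.1)&(abs(P[...,2]-.075)<.006); print('base top z',np.median(P[b][:,2]))
cv2.imwrite('pics/w5.png',cv2.resize(s['image'][...,::-1],(800,600),interpolation=cv2.INTER_CUBIC))
```

```text
griptop ((552.4693603515625, 128.7176513671875), (48.208038330078125, 23.889671325683594), 77.60897064208984)
n 340
rim 340 [0.55275441 0.12720204] 0.06944648278791331
disc top plane [-0.0004  0.0005  0.0935] 5958
base top z 0.07032749240763536
```

View pics/w5.png

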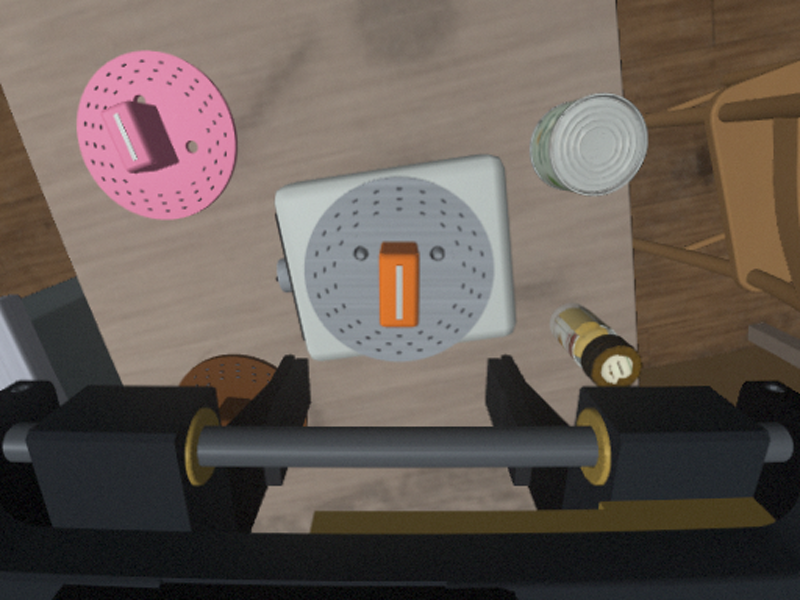

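The disc lies flat with its top at 0.0935 m (0.093 expected). Pins show through the holes at (361,253) and (437,253), and the gripper is clear.

```bash
python3 -c "
from station import ctrl
print(ctrl.hand_in())"
```

```text
the job is handed in; nothing more can be done
None
```

I fitted the large steel disc on the drive, let go and handed the job in at about 14 s: it lies flat at home height, two pins show through its holes, the last contact force read was about 8 N, and no bystander was touched; no verdict was returned.

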